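# Count to the third bay and push the pot home

## Robot

A 6-joint arm with a two-finger parallel gripper is mounted at the origin on the work surface. World frame = base frame: x ahead of the robot, y to its left, z up, the work surface at z = 0. Lengths are in m, angles in rad, forces in N, time in s.
With the tool pointing down it reaches from about 0.3 to 0.875 m from the base axis. Payload 6.4 kg.
Tool frame: the origin (TCP) lies midway between the tips of the shut fingers; the grasp point (between the pads) lies ctrl.grip_point_offset behind it (ctrl.grip_point_offset is the distance from the TCP to the grasp point, in m); z points along the fingers, y is the direction in which the jaws open and shut (so a half turn about z gives the same grasp; the last joint's range is limited). The gripper opens to 85 mm and grips with 20 to 120 N. Pads are 22 mm wide; open, the fingers measure 114 mm over their backs; the gripper's body (76 mm by 85 mm) begins 54 mm behind the grasp point. The pads swing forward as they close: fully open they stand 13 mm farther back than shut.
Start: joints at [-1.483, 0.181, 1.607, -0, 1.354, -0.206], TCP at [0.167, -0.55, 0.231] pointing down, gripper open.
Joint ranges: [-2.99, 2.99], [-0.89, 2.07], [0.3, 2.58], [-1.14, 4.28], [0, 2.63], [-3.12, 3.12]. Speed limits (rad/s): [2.57, 2.57, 3.01, 3.14, 3.14, 3.14].

## Interface

Orientations are given as a unit quaternion [w, x, y, z].
In Python, from bench import ctrl, viewer gives the robot as it stands.
- The arm moves only by the shell command python3 -m handwheel 'ROWS' [OPENING]. ROWS is JSON, a list of rows, each an object with "travel": the shift along the tool's x, y, z as a fraction of full scale, a list of three; "dr": the turn, a rotation vector about the tool's x, y, z as a fraction of full scale, a list of three. A call has 1 to 20 rows; each row shifts and turns the pose as measured when the row begins, along the tool's axes as they then stand; what a row does not reach is not made up. Full scale, the value 1, is 150 mm for a shift and 30 degrees for a turn. A row lasts 1/12 s, in which the tool goes at most 41.7 mm and 7.16 degrees, less where a joint would pass 70% of its speed; a pose out of reach is approached as far as the arm can. A call with a number of a shift or a turn outside -1 to 1 is refused whole. A call with a gripper value outside its range is refused whole. OPENING is the opening, from -1 (shut) to 1 (fully open), set as the call begins (- or left out, the last holds). The fingers move at their own pace and stop on an object; the grip force is fixed at half the most. Time passes only in rows, so rows that do not move let the fingers close. It gives the time, the measured TCP pose, the force and the opening at its end, in the units of the state.
- ctrl.get_obs(): the state, without advancing time (a new reading comes with each control period).
- viewer.camera(name): name is "side" or "top" or "wrist"; returns the picture (400x640x3 uint8, red, green, blue); there is no depth.
- viewer.get_calibration(name): a dict with "camera_matrix" (3x3 intrinsics, pixels), "R" (3x3) and "t" (3): a world point X has camera coordinates R X + t. Camera axes: x right, y down, z forward; pixel columns grow to the right and rows downward; lengths in m; the calibration is good to about 2 mm. A picture is of the moment at which its call begins: read the wrist's pose just before it. get_calibration takes no time and is no camera call; for the wrist camera it gives the pose at the moment of the call.
- ctrl.hand_in(): hands the job in, once; it reports no verdict.
The state is a dict: "time_s": time; "q": joint angles; "dq": joint speeds; "joint_efforts": joint torques, N m; "eef_pos": TCP position; "eef_rot": TCP orientation; "wrist_force": force on the tool from outside, world axes, zero at the start; "torque": the same for the moment, N m; "opening": opening from 0.0 (shut) to 1.0 (fully open).
Only numpy, scipy, OpenCV 4.12 (cv2) and the standard library are available. Lean on these libraries where they do the work, as an engineer would, in place of code of your own. Each camera call takes 0.05 s, during which the arm holds its last target. There are 200 camera calls.

## Task

Counting from the red end of the divider rack, run a closed fingertip along the tops of the partitions and touch the first (the red one), the second and the third in that order, without pressing hard. Then push the yellow-lidded pot along the rack's front channel and into the third gap from the red end, the one just past the third partition, until it is fully home against the back wall. Only push the pot, never lift or tip it, and leave everything else where it is.

Things in the scene. Friction and masses are not known exactly. Their poses are not given: they have to be found in the camera images.
- rack: Fixed metal divider rack, 470 mm long. Origin: on the bench under the middle of the line of the partitions' front ends; x points away from the robot into the gaps, y to the robot's left along the row, z up; yaw up to 0.2 rad. Base plate 6 mm thick, x -66 to +58 mm. Five partitions at y = +124, +62, 0, -62, -124 mm (the outer two are the red and grey ends) make four gaps.
- back_wall (a point): Middle of the top edge of the back wall's inner face, 36 mm above the bench, at x = 50 mm on the rack. Gaps are 50 mm deep, open at x = 0; the middle two are 57 mm wide. A pot fully home has its axis at x = 25 mm. Third gap from the red end: centred at y = -31 mm on the rack if the red end is at +124, at y = +31 mm if it is at -124.
- channel (a point): Middle of the floor (6 mm above the bench) of the straight channel in front of the gaps, x -58 to 0 mm on the rack, running along the rack's y, open at both ends and towards the gaps; the pots stand in it. Its front lip, x -66 to -58 mm, is 14 mm high above the bench.
- red_end: Fixed red plastic end partition, the first one of the count, at one end or the other of the row (y = +124 or -124 mm on the rack). 10 mm thick, 50 mm long away from the robot, 30 mm high; flat top 36 mm above the bench. Origin: middle of its front end, on the base plate (6 mm above the bench); axes as the rack's.
- grey_end: Fixed grey plastic end partition at the other end of the row, same size and origin as the red one.
- left_part: Fixed dark steel partition at y = +62 mm on the rack (the second of the count if red is on the left, at +y). 5 mm thick, 50 mm long, 30 mm high, top 36 mm above the bench. Origin: middle of its front end, on the base plate (6 mm above the bench); axes as the rack's.
- mid_part: The same at y = 0, always the third of the count.
- right_part: The same at y = -62 mm (the second of the count if red is on the right, at -y).
- pot: Loose round black pot with a yellow lid, full of hardware, the one to push. Plain upright cylinder 50 mm across, 50 mm high, about 140 g, slides with some friction. Origin: centre of its underside, z up. It starts standing in the channel beyond one end of the row, 155 to 195 mm along the rack from its middle, on either side.
- blue_pot: The same pot with a blue lid, in the channel beyond the other end of the row; to be left alone.
- tub: Loose black food-style storage tub with clear lid, 116 x 166 mm, 68 mm high, on the bench behind the rack; leave alone. Origin: centre of its underside.
- bin: Loose green open bin of fittings, 110 x 150 mm, 60 mm high, on the bench behind the rack; leave alone. Origin: centre of its underside.
- wrench: Loose steel wrench lying on the bench to the right, nearer the robot than the rack; leave alone. Origin: on its underside, about mid-length.

How it is judged:
On the way, in this order (a step that is already met when the one before it is completed fails the run):
1. a fingertip touches the red end partition (contact force between the fingers and red_end above 0.5 N), for 0.05 s.
2. then the second partition from the red end (((y of red_end in the frame of rack above 0 m and contact force between the fingers and left_part above 0.5 N) or (y of red_end in the frame of rack below 0 m and contact force between the fingers and right_part above 0.5 N))), for 0.05 s.
3. then the third (middle) partition (contact force between the fingers and mid_part above 0.5 N), for 0.05 s.
4. then the yellow-lidded pot stands home in the third gap from the red end (((y of red_end in the frame of rack above 0 m and y of pot in the frame of rack between -0.039 and -0.023 m) or (y of red_end in the frame of rack below 0 m and y of pot in the frame of rack between 0.023 and 0.039 m)) and x of pot in the frame of rack above 0.02 m), for 0.2 s.
At the end, for the whole second after the job is handed in: Yellow-lidded pot upright (0.1 rad), still, on the base plate in the third gap from the red end: axis within 8 mm of the gap's centre line and 5 mm of fully home; blue-lidded pot within 15 mm, tub, bin and wrench within 20 mm of where they stood (all of step 4 and z of pot in the frame of rack below 0.01 m and angle between pot's own z axis and vertical below 0.1 rad and linear speed of pot below 0.02 m/s and distance of blue_pot from where it was at the start of the episode below 0.015 m and distance of each of tub, bin, wrench from where it was at the start of the episode below 0.02 m); the robot touches nothing.
It fails at once if the yellow-lidded pot is lifted (over 8 mm) (z of pot in the frame of rack above 0.014 m).
It fails at once if the yellow-lidded pot is tipped (over 0.35 rad) (angle between pot's own z axis and vertical above 0.35 rad).
It fails at once if the rack or a partition is pressed hard (over 50 N) (contact force between the fingers and rack above 50 N or contact force between the fingers and red_end above 50 N or contact force between the fingers and grey_end above 50 N).
It fails at once if the blue-lidded pot is moved more than 15 mm, or the tub, bin or wrench more than 20 mm (distance of blue_pot from where it was at the start of the episode above 0.015 m or distance of any of tub, bin, wrench from where it was at the start of the episode above 0.02 m).
It also fails if it takes over 64 s, if anything falls off the work surface, if the arm or the gripper's body presses on something with over 40 N, if the wrist force passes 120 N, or if a joint passes its speed limit or range.

## Working session

There is one attempt and no reset: what is moved stays moved. The work goes in short steps, Python scripts to look and compute and a shell command to move; the robot and the scene stay as the last step left them, time stands still between calls to the robot, and variables do not carry over. Pictures are saved under pics/ and viewed, about 8 in all and at most 12, crops included, and the job is handed in when it is done.

```bash
mkdir -p pics; ls; python3 - <<'E'
from bench import ctrl, viewer
import cv2,numpy as np
o=ctrl.get_obs();print({k:np.round(v,3).tolist() for k,v in o.items()},ctrl.grip_point_offset)
for n in("top","side"):
    im=viewer.camera(n);cv2.imwrite(f"pics/{n}0.png",im[:,:,::-1]);c=viewer.get_calibration(n)
    print(n,{k:np.round(v,3).tolist() for k,v in c.items()})
E
```

```text
pics
{'time_s': 0.0, 'q': [-1.483, 0.182, 1.608, -0.0, 1.354, -0.206], 'dq': [0.0, 0.001, -0.001, 0.001, 0.0, -0.001], 'joint_efforts': [0.003, -44.488, -35.133, -0.0, 0.009, 0.0], 'eef_pos': [0.166, -0.55, 0.23], 'eef_rot': [-0.001, 0.989, 0.146, 0.0], 'wrist_force': [-0.366, -0.167, 0.929], 'torque': [-0.022, 0.016, 0.0], 'opening': 0.999} 0.0187
top {'camera_matrix': [[411.231, 0.0, 315.897], [0.0, 411.231, 197.696], [0.0, 0.0, 1.0]], 'R': [[-0.058, -0.998, -0.002], [-0.973, 0.057, -0.225], [0.225, -0.011, -0.974]], 't': [0.027, 0.556, 1.003]}
side {'camera_matrix': [[402.927, 0.0, 316.905], [0.0, 402.927, 196.626], [0.0, 0.0, 1.0]], 'R': [[0.922, -0.385, 0.023], [-0.223, -0.58, -0.783], [0.315, 0.717, -0.621]], 't': [-0.516, 0.169, 0.717]}
```

View pics/top0.png

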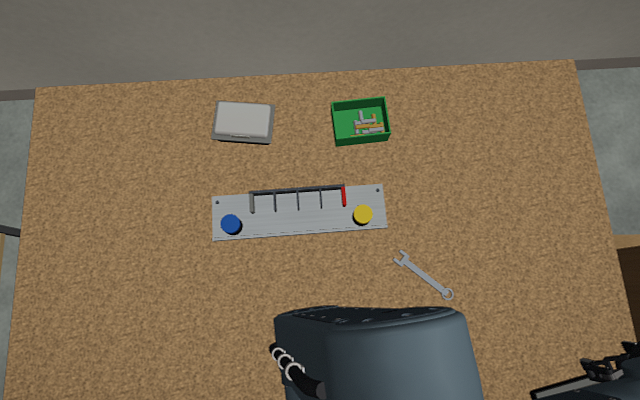

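The top view shows the red end on the right at (344,195), the yellow pot at (362,214), the blue pot at (231,224) and the wrench at about (423,275). The count therefore runs towards +y. I'll enlarge the rack to measure it.

```bash
python3 - <<'E'
import cv2
im=cv2.imread("pics/top0.png")[175:250,200:395]
cv2.imwrite("pics/crop0.png",cv2.resize(im,None,fx=4,fy=4,interpolation=cv2.INTER_CUBIC))
E
```

```text
(no output)
```

View pics/crop0.png

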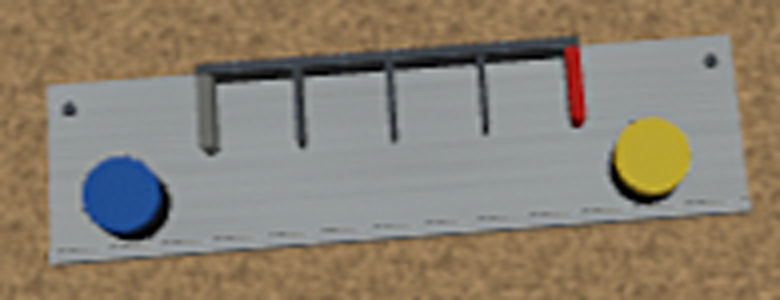

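```bash
cat > h.py <<'E'
from bench import ctrl, viewer
import numpy as np
from scipy.optimize import least_squares
def proj(c,X):
    p=(np.asarray(c["R"])@np.asarray(X).T).T+c["t"]; p=p@np.asarray(c["camera_matrix"]).T
    return p[:,:2]/p[:,2:]
def back(c,uv,z):
    R=np.asarray(c["R"]);C=-R.T@c["t"]
    d=R.T@np.linalg.solve(c["camera_matrix"],[uv[0],uv[1],1]); return C+d*(z-C[2])/d[2]
def rw(p,P):
    P=np.atleast_2d(P).astype(float);c,s=np.cos(p[2]),np.sin(p[2])
    return np.c_[p[0]+c*P[:,0]-s*P[:,1],p[1]+s*P[:,0]+c*P[:,1],P[:,2]]
def wr(p,X):
    c,s=np.cos(p[2]),np.sin(p[2]);d=np.array(X[:2])-p[:2];return np.array([c*d[0]+s*d[1],-s*d[0]+c*d[1]])
E
python3 - <<'E'
from h import *
c=viewer.get_calibration("top");print("cam",-np.asarray(c["R"]).T@c["t"])
cr=lambda L:np.array(L)/4-.375+np.array([200,175])
uv=cr([(210,149),(302,143),(394,138),(486,131),(578,122),(51,262),(749,210),(48,86),(730,36)])
P=[(0,y,.036) for y in(.124,.062,0,-.062,-.124)]+[(-.066,.235,.005),(-.066,-.235,.005),(.058,.235,.006),(.058,-.235,.006)]
r=least_squares(lambda p:(proj(c,rw(p,P))-uv).ravel(),[.6,0,0],loss="soft_l1")
print(r.x,(proj(c,rw(r.x,P))-uv).round(1).tolist())
for n,u in(("yel",(652,156)),("blue",(121,195))):
    X=back(c,cr([u])[0],.056);print(n,X,wr(r.x,X))
np.save("rack.npy",r.x)
for t,Q in(("red",(.025,-.124,.036)),("p2",(.025,-.062,.036)),("mid",(.025,0,.036))):print(t,rw(r.x,Q))
for uv in((398,255),(450,297)):print("wrench",back(c,uv,.005))
E
```

```text
cam [0.31675072 0.00632324 1.10251964]
[0.53636232 0.04273659 0.01594007] [[-0.9, -0.1], [-0.5, -0.3], [-0.1, -0.7], [0.3, -0.7], [0.6, -0.2], [0.1, 1.1], [0.4, 1.1], [-0.1, 0.0], [0.1, 0.1]]
yel [ 0.50860077 -0.12416662  0.056     ] [-0.03041837 -0.1664395 ]
blue [0.50316996 0.21922567 0.056     ] [-0.03037502  0.17699572]
red [[ 0.56333563 -0.08084917  0.036     ]]
p2 [[ 0.56234739 -0.01885704  0.036     ]]
mid [[0.56135915 0.04313508 0.036     ]]
wrench [ 0.4011656  -0.21483487  0.005     ]
wrench [ 0.28547395 -0.33823297  0.005     ]
```

```bash
python3 -m handwheel '[{"travel":[0,0,0],"dr":[0,0,0.18]},{"travel":[0,0,0],"dr":[0,0,0.18]},{"travel":[0,0,0],"dr":[0,0,0.18]},{"travel":[0,0,0],"dr":[0,0,0]}]' -1
cat > w.py <<'E'
import sys
from h import *
from scipy.spatial.transform import Rotation as Ro
# usage: w.py rx ry z  -> remaining tool-axis travel (in full-scale units) to a rack-frame target
p=np.load("rack.npy");o=ctrl.get_obs();q=o["eef_rot"];R=Ro.from_quat([q[1],q[2],q[3],q[0]]).as_matrix()
T=rw(p,[float(a) for a in sys.argv[1:4]])[0]
print("t",round(o["time_s"],2),"rack",(wr(p,o["eef_pos"])*1e3).round(1),"z",round(o["eef_pos"][2]*1e3,1),"xaxis deg rel rack",round(np.degrees(np.arctan2(R[1,0],R[0,0])-p[2]),2),"toolz",R[:,2].round(4),"F",np.round(o["wrist_force"],2),"q6",round(o["q"][5],2),"op",round(o["opening"],2))
print("travel units",(R.T@(T-o["eef_pos"])/.15).round(3))
E
python3 w.py .025 -.124 .1
```

```text
time_s: 0.43
eef_pos: [0.1663, -0.5485, 0.2283]
eef_rot: [-0.003, 1.0, -0.001, -0.0]
wrist_force: [0.1, -0.3, -0.4]
opening: 0.453
t 0.43 rack [-379.4 -585.2] z 228.3 xaxis deg rel rack -0.97 toolz [-5.0e-04  5.8e-03 -1.0e+00] F [ 0.09 -0.31 -0.44] q6 0.09 op 0.45
travel units [ 2.644 -3.115  0.872]
```

```bash
python3 -m handwheel '[{"travel":[0.18,-0.212,0],"dr":[0,0,0]},{"travel":[0.18,-0.212,0],"dr":[0,0,0]},{"travel":[0.18,-0.212,0],"dr":[0,0,0]},{"travel":[0.18,-0.212,0],"dr":[0,0,0]},{"travel":[0.18,-0.212,0],"dr":[0,0,0]},{"travel":[0.18,-0.212,0],"dr":[0,0,0]},{"travel":[0.18,-0.212,0],"dr":[0,0,0]},{"travel":[0.18,-0.212,0],"dr":[0,0,0]},{"travel":[0.18,-0.212,0],"dr":[0,0,0]},{"travel":[0.18,-0.212,0],"dr":[0,0,0]},{"travel":[0.18,-0.212,0],"dr":[0,0,0]},{"travel":[0.18,-0.212,0],"dr":[0,0,0]},{"travel":[0.18,-0.212,0],"dr":[0,0,0]},{"travel":[0.18,-0.212,0],"dr":[0,0,0]},{"travel":[0,0,0],"dr":[0,0,0]}]'; python3 w.py .025 -.124 .1; python3 - <<'E'
from h import *
import cv2,pickle
c=viewer.get_calibration("wrist");im=viewer.camera("wrist");pickle.dump(c,open("w1.pkl","wb"));cv2.imwrite("pics/w1.png",im[:,:,::-1])
E
```

```text
time_s: 1.68
eef_pos: [0.5357, -0.0929, 0.2271]
eef_rot: [-0.004, 1.0, 0.019, -0.0]
wrist_force: [0.5, 0.1, 0.3]
opening: 0.003
t 1.68 rack [  -2.8 -135.6] z 227.1 xaxis deg rel rack 1.26 toolz [-5.0e-04  8.5e-03 -1.0e+00] F [0.54 0.1  0.26] q6 1.14 op 0.0
travel units [ 0.187 -0.066  0.848]
```

View pics/w1.png

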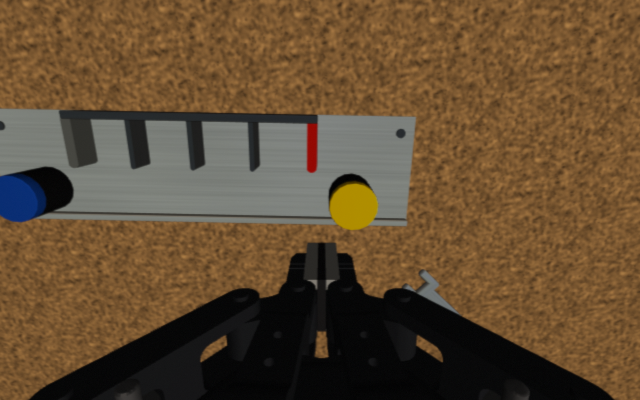

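```bash
python3 - <<'E'
from h import *
import pickle
c=pickle.load(open("w1.pkl","rb"));p=np.load("rack.npy")
P=[(0,-.124,.036),(.05,-.124,.036),(.058,-.235,.006),(-.066,-.235,.014),(0,-.062,.036),(0,0,.036)]
print(proj(c,rw(p,P)).round(1).tolist())
for u in((354,205),(17,198)):
    X=back(c,u,.056);print(X.round(4),wr(p,X).round(4))
E
```

```text
[[311.6, 174.7], [312.3, 125.6], [415.8, 119.0], [406.6, 228.8], [252.3, 173.3], [193.0, 171.8]]
[ 0.5131 -0.1255  0.056 ] [-0.0259 -0.1678]
[0.5065 0.2147 0.056 ] [-0.0271  0.1725]
```

```bash
python3 -c "
import numpy as np;p=np.load('rack.npy');p[0]+=.002;np.save('rack.npy',p)"
python3 -m handwheel '[{"travel":[0.1,-0.035,0.1],"dr":[0,0,0.04]},{"travel":[0.1,-0.035,0.2],"dr":[0,0,0]},{"travel":[0,0,0.25],"dr":[0,0,0]},{"travel":[0,0,0.25],"dr":[0,0,0]},{"travel":[0,0,0.22],"dr":[0,0,0]},{"travel":[0,0,0],"dr":[0,0,0]}]'; python3 w.py .025 -.124 .036
```

```text
time_s: 2.23
eef_pos: [0.5659, -0.0861, 0.0715]
eef_rot: [-0.001, 1.0, 0.016, 0.002]
wrist_force: [-1.5, 0.7, -1.2]
opening: 0.002
t 2.23 rack [  25.5 -129.3] z 71.5 xaxis deg rel rack 0.87 toolz [ 0.0037  0.0018 -1.    ] F [-1.54  0.69 -1.2 ] q6 1.18 op 0.0
travel units [-0.003 -0.035  0.237]
```

```bash
python3 -m handwheel '[{"travel":[0,-0.035,0.09],"dr":[0,0,0.03]},{"travel":[0,0,0.09],"dr":[0,0,0]},{"travel":[0,0,0],"dr":[0,0,0]}]'; python3 w.py .025 -.124 .036;  python3 -m handwheel '[{"travel":[0,0,0.015],"dr":[0,0,0]},{"travel":[0,0,0.01],"dr":[0,0,0]}]'; python3 w.py .025 -.124 .036
```

```text
time_s: 2.48
eef_pos: [0.5644, -0.0835, 0.0443]
eef_rot: [-0.001, 1.0, 0.008, 0.0]
wrist_force: [-0.6, 0.8, -0.9]
opening: 0.004
t 2.48 rack [  24.  -126.7] z 44.3 xaxis deg rel rack 0.05 toolz [ 8.0e-04  1.8e-03 -1.0e+00] F [-0.57  0.79 -0.94] q6 1.2 op 0.0
travel units [ 0.007 -0.018  0.056]
time_s: 2.65
eef_pos: [0.5655, -0.0852, 0.0429]
eef_rot: [-0.0, 1.0, 0.009, 0.002]
wrist_force: [-0.7, 0.3, 0.1]
opening: -0.0
t 2.65 rack [  25.1 -128.4] z 42.9 xaxis deg rel rack 0.1 toolz [ 3.2e-03  6.0e-04 -1.0e+00] F [-0.74  0.29  0.11] q6 1.19 op -0.0
travel units [-0.001 -0.029  0.046]
```

```bash
python3 -m handwheel '[{"travel":[0,-0.025,0.015],"dr":[0,0,0]},{"travel":[0,0,0.015],"dr":[0,0,0]}]';   python3 -m handwheel '[{"travel":[0,0,0.015],"dr":[0,0,0]}]'; python3 w.py .025 -.124 .036
```

```text
time_s: 2.82
eef_pos: [0.5674, -0.0826, 0.0411]
eef_rot: [0.001, 1.0, 0.009, 0.004]
wrist_force: [0.9, 0.4, -0.8]
opening: -0.0
time_s: 2.9
eef_pos: [0.5683, -0.0828, 0.0398]
eef_rot: [0.001, 1.0, 0.009, 0.005]
wrist_force: [0.5, 0.1, 0.4]
opening: -0.003
t 2.9 rack [  27.9 -126. ] z 39.8 xaxis deg rel rack 0.12 toolz [ 0.0098 -0.002  -1.    ] F [0.55 0.08 0.36] q6 1.2 op -0.0
travel units [-0.02  -0.014  0.025]
```

```bash
python3 -m handwheel '[{"travel":[-0.01,-0.01,0.015],"dr":[0,-0.02,0]}]';   python3 -m handwheel '[{"travel":[0,0,0.015],"dr":[0,0,0]}]';python3 -m handwheel '[{"travel":[0,0,0.015],"dr":[0,0,0]}]'; python3 w.py .025 -.124 .036
```

```text
time_s: 2.98
eef_pos: [0.5672, -0.0816, 0.0381]
eef_rot: [0.001, 1.0, 0.009, 0.0]
wrist_force: [0.9, -0.4, 0.4]
opening: 0.0
time_s: 3.07
eef_pos: [0.5675, -0.0815, 0.0361]
eef_rot: [0.001, 1.0, 0.009, 0.0]
wrist_force: [0.6, -0.1, 0.0]
opening: -0.0
time_s: 3.15
eef_pos: [0.5677, -0.0815, 0.0359]
eef_rot: [0.002, 1.0, 0.01, -0.0]
wrist_force: [-15.9, 2.2, 37.7]
opening: 0.004
t 3.15 rack [  27.3 -124.7] z 35.9 xaxis deg rel rack 0.18 toolz [-5.0e-04 -3.2e-03 -1.0e+00] F [-15.89   2.24  37.67] q6 1.21 op 0.0
travel units [-0.015 -0.004 -0.001]
```

```bash
python3 -m handwheel '[{"travel":[0,0,-0.08],"dr":[0,0,0]},{"travel":[0,-0.2,0],"dr":[0,0,0]},{"travel":[-0.015,-0.2,0],"dr":[0,0,0]},{"travel":[0,0,0],"dr":[0,0,0]},{"travel":[0,0,0],"dr":[0,0,0]}]'; python3 w.py .025 -.062 .036
```

```text
time_s: 3.57
eef_pos: [0.5658, -0.0207, 0.0499]
eef_rot: [0.002, 1.0, 0.009, 0.001]
wrist_force: [0.6, -1.4, 0.4]
opening: 0.003
t 3.57 rack [ 26.4 -63.9] z 49.9 xaxis deg rel rack 0.12 toolz [ 0.0021 -0.0046 -1.    ] F [ 0.6  -1.43  0.38] q6 1.31 op 0.0
travel units [-0.01  -0.013  0.093]
```

Contact was at z ≈ 0.036, and a 2 mm step there gave 38 N, so I'll use 1 mm steps near contact.

```bash
python3 -m handwheel '[{"travel":[0,-0.01,0.06],"dr":[0,0,0]},{"travel":[0,0,0.01],"dr":[0,0,0]},{"travel":[0,0,0],"dr":[0,0,0]}]'; for i in 1; do python3 w.py .025 -.062 .036; done
```

```text
time_s: 3.82
eef_pos: [0.5661, -0.0198, 0.0382]
eef_rot: [0.003, 1.0, 0.009, 0.001]
wrist_force: [0.6, -0.5, 0.6]
opening: -0.004
t 3.82 rack [ 26.7 -63. ] z 38.2 xaxis deg rel rack 0.15 toolz [ 0.0023 -0.005  -1.    ] F [ 0.62 -0.48  0.62] q6 1.31 op -0.0
travel units [-0.011 -0.007  0.015]
```

```bash
python3 -m handwheel '[{"travel":[0,0,0.01],"dr":[0,0,0]}]'; python3 -m handwheel '[{"travel":[0,0,0.006],"dr":[0,0,0]}]'
```

```text
time_s: 3.9
eef_pos: [0.5659, -0.0204, 0.0362]
eef_rot: [0.003, 1.0, 0.009, 0.001]
wrist_force: [-0.5, 0.1, -1.1]
opening: -0.003
time_s: 3.98
eef_pos: [0.566, -0.0205, 0.0359]
eef_rot: [0.002, 1.0, 0.008, 0.0]
wrist_force: [-5.8, 4.8, 19.2]
opening: -0.002
```

```bash
python3 -m handwheel '[{"travel":[0,0,0.006],"dr":[0,0,0]}]'
```

```text
time_s: 4.07
eef_pos: [0.566, -0.0205, 0.0359]
eef_rot: [0.001, 1.0, 0.008, 0.0]
wrist_force: [-6.0, 5.1, 13.8]
opening: 0.0
```

Touched the second partition at about 14–19 N for long enough. Next is the middle one.

```bash
python3 -m handwheel '[{"travel":[0,0,-0.06],"dr":[0,0,0]},{"travel":[0,-0.21,0],"dr":[0,0,0]},{"travel":[-0.008,-0.21,0],"dr":[0,0,0]},{"travel":[0,0,0],"dr":[0,0,0]},{"travel":[0,0,0],"dr":[0,0,0]}]'; python3 w.py .025 0 .038
```

```text
time_s: 4.48
eef_pos: [0.5658, 0.0404, 0.0469]
eef_rot: [0.002, 1.0, 0.005, 0.002]
wrist_force: [0.4, -0.1, -0.0]
opening: 0.003
t 4.48 rack [27.4 -2.7] z 46.9 xaxis deg rel rack -0.35 toolz [ 0.0032 -0.0039 -1.    ] F [ 0.36 -0.09 -0.02] q6 1.43 op 0.0
travel units [-0.016 -0.018  0.059]
```

```bash
python3 -m handwheel '[{"travel":[-0.01,-0.018,0.05],"dr":[0,0,0]},{"travel":[0,0,0],"dr":[0,0,0]},{"travel":[0,0,0],"dr":[0,0,0]}]'; python3 -m handwheel '[{"travel":[0,0,0.008],"dr":[0,0,0]}]'
```

```text
time_s: 4.73
eef_pos: [0.5648, 0.0416, 0.0391]
eef_rot: [0.002, 1.0, 0.004, 0.002]
wrist_force: [-0.4, 0.2, -1.1]
opening: 0.0
time_s: 4.82
eef_pos: [0.5646, 0.0408, 0.0376]
eef_rot: [0.002, 1.0, 0.004, 0.002]
wrist_force: [1.1, 0.2, 0.6]
opening: 0.001
```

```bash
python3 -m handwheel '[{"travel":[0,0,0.008],"dr":[0,0,0]}]'; python3 -m handwheel '[{"travel":[0,0,0.006],"dr":[0,0,0]}]'
```

```text
time_s: 4.9
eef_pos: [0.5646, 0.0402, 0.0361]
eef_rot: [0.002, 1.0, 0.004, 0.002]
wrist_force: [0.1, 0.7, -0.1]
opening: 0.0
time_s: 4.98
eef_pos: [0.5648, 0.0401, 0.0359]
eef_rot: [0.002, 1.0, 0.003, 0.002]
wrist_force: [-7.4, 4.2, 17.8]
opening: 0.002
```

```bash
python3 -m handwheel '[{"travel":[0,0,0.005],"dr":[0,0,0]}]'
```

```text
time_s: 5.07
eef_pos: [0.5647, 0.0401, 0.036]
eef_rot: [0.002, 1.0, 0.003, 0.001]
wrist_force: [-4.8, 2.1, 9.7]
opening: 0.001
```

```bash
python3 -m handwheel '[{"travel":[0,0,-0.23],"dr":[0,0,0]},{"travel":[0,0,-0.23],"dr":[0,0,0]},{"travel":[0,0.1,0],"dr":[0,0,0]},{"travel":[-0.06,0.255,0],"dr":[0,0,0]},{"travel":[-0.06,0.255,0],"dr":[0,0,0]},{"travel":[-0.06,0.255,0],"dr":[0,0,0]},{"travel":[-0.06,0.255,0],"dr":[0,0,0]},{"travel":[-0.06,0.255,0],"dr":[0,0,0]},{"travel":[-0.06,0.255,0],"dr":[0,0,0]},{"travel":[0,0,0],"dr":[0,0,0]}]' -0.65
python3 -m handwheel '[{"travel":[0,0,0],"dr":[0,0,-0.23]},{"travel":[0,0,0],"dr":[0,0,-0.23]},{"travel":[0,0,0],"dr":[0,0,-0.23]},{"travel":[0,0,0],"dr":[0,0,-0.23]},{"travel":[0,0,0],"dr":[0,0,-0.23]},{"travel":[0,0,0],"dr":[0,0,-0.23]},{"travel":[0,0,0],"dr":[0,0,-0.23]},{"travel":[0,0,0],"dr":[0,0,-0.23]},{"travel":[0,0,0],"dr":[0,0,-0.23]},{"travel":[0,0,0],"dr":[0,0,-0.23]},{"travel":[0,0,0],"dr":[0,0,-0.23]},{"travel":[0,0,0],"dr":[0,0,-0.23]},{"travel":[0,0,0],"dr":[0,0,-0.23]},{"travel":[0,0,0],"dr":[0,0,0]},{"travel":[0,0,0],"dr":[0,0,0]}]'
python3 w.py -.029 -.225 .06
```

```text
time_s: 5.9
eef_pos: [0.5106, -0.2169, 0.1099]
eef_rot: [0.004, 1.0, 0.005, 0.003]
wrist_force: [0.4, -0.4, -0.5]
opening: 0.177
time_s: 7.15
eef_pos: [0.5075, -0.2216, 0.108]
eef_rot: [0.003, 0.688, 0.726, -0.001]
wrist_force: [1.2, -0.2, -0.7]
opening: 0.173
t 7.15 rack [ -35.  -263.8] z 108.0 xaxis deg rel rack 92.11 toolz [ 0.0033 -0.0051 -1.    ] F [ 1.18 -0.17 -0.69] q6 -0.68 op 0.17
travel units [0.259 0.049 0.319]
```

```bash
python3 -m handwheel '[{"travel":[0,0.04,0],"dr":[0,0,0.07]},{"travel":[0,0,0],"dr":[0,0,0]},{"travel":[0,0,0],"dr":[0,0,0]}]' ;python3 w.py -.029 -.225 .06; python3 - <<'E'
from h import *
import cv2,pickle
c=viewer.get_calibration("wrist");im=viewer.camera("wrist");pickle.dump(c,open("w2.pkl","wb"));cv2.imwrite("pics/w2.png",im[:,:,::-1])
p=np.load("rack.npy");print(proj(c,rw(p,[(0,-.124,.036),(.05,-.124,.036),(-.066,-.235,.014),(-.031,-.167,.056)])).round(1).tolist())
E
```

```text
time_s: 7.4
eef_pos: [0.5133, -0.2211, 0.1077]
eef_rot: [0.003, 0.705, 0.709, -0.001]
wrist_force: [-0.1, -0.2, -0.8]
opening: 0.177
t 7.4 rack [ -29.2 -263.4] z 107.7 xaxis deg rel rack 89.4 toolz [ 0.0028 -0.0048 -1.    ] F [-0.09 -0.17 -0.82] q6 -0.62 op 0.18
travel units [ 0.257 -0.002  0.317]
[[369.1, -18.8], [456.5, -19.7], [269.9, 167.1], [315.5, 58.4]]
```

View pics/w2.png

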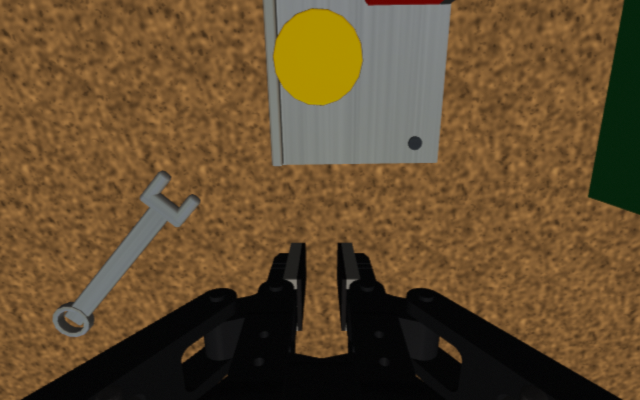

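```bash
python3 -m handwheel '[{"travel":[0,-0.005,0.19],"dr":[0,0.08,-0.02]},{"travel":[0,0,0.19],"dr":[0,0,0]},{"travel":[0,0,0.19],"dr":[0,0,0]},{"travel":[0,0,0],"dr":[0,0,0]},{"travel":[0,0,0],"dr":[0,0,0]}]' ;python3 w.py -.03 -.210 .02
```

```text
time_s: 7.87
eef_pos: [0.5147, -0.2207, 0.0226]
eef_rot: [-0.01, 0.702, 0.712, 0.015]
wrist_force: [1.1, 0.1, 0.8]
opening: 0.173
t 7.87 rack [ -27.8 -263.1] z 22.6 xaxis deg rel rack 89.91 toolz [ 0.0075  0.035  -0.9994] F [1.07 0.07 0.76] q6 -0.67 op 0.17
travel units [ 0.353 -0.015  0.029]
```

```bash
python3 -m handwheel '[{"travel":[0.1,-0.01,0.015],"dr":[0,0,0]},{"travel":[0.1,-0.005,0.01],"dr":[0,0,0]},{"travel":[0.08,0,0.005],"dr":[0,0,0]},{"travel":[0.05,0,0.002],"dr":[0,0,0]},{"travel":[0.02,0,0],"dr":[0,0,0]},{"travel":[0,0,0],"dr":[0,0,0]}]' ;python3 w.py -.03 -.110 .02
```

```text
time_s: 8.37
eef_pos: [0.5139, -0.1632, 0.0255]
eef_rot: [-0.006, 0.702, 0.712, 0.016]
wrist_force: [0.4, -0.8, -1.1]
opening: 0.174
t 8.37 rack [ -27.7 -205.5] z 25.5 xaxis deg rel rack 89.97 toolz [ 0.0136  0.0313 -0.9994] F [ 0.42 -0.82 -1.09] q6 -0.59 op 0.17
travel units [ 0.635 -0.016  0.056]
```

```bash
python3 -m handwheel '[{"travel":[0.03,-0.015,0.03],"dr":[0.02,0,0]},{"travel":[0.05,0,0.004],"dr":[0,0,0]},{"travel":[0.05,0,0.004],"dr":[0,0,0]},{"travel":[0.05,0,0.004],"dr":[0,0,0]},{"travel":[0.05,0,0.004],"dr":[0,0,0]},{"travel":[0.05,0,0.004],"dr":[0,0,0]}]' ;python3 w.py -.03 -.110 .02;python3 - <<'E'
from h import *
import cv2,pickle
for n in("side","top"):
    cv2.imwrite(f"pics/{n}3.png",viewer.camera(n)[:,:,::-1])
c=viewer.get_calibration("side");p=np.load("rack.npy")
u,v=proj(c,rw(p,[(-.02,-.13,.05)]))[0].astype(int)
a=cv2.imread("pics/side3.png")[max(v-75,0):v+75,max(u-100,0):u+100];b=cv2.imread("pics/top3.png")[170:250,200:400]
f=lambda i:cv2.resize(i,(600,int(600*i.shape[0]/i.shape[1])),interpolation=cv2.INTER_CUBIC)
o=np.vstack([f(a)[:345],f(b)]);cv2.imwrite("pics/c3.png",o[:600]);print(u,v)
E
```

```text
time_s: 8.87
eef_pos: [0.5139, -0.1213, 0.0214]
eef_rot: [-0.006, 0.702, 0.712, 0.012]
wrist_force: [-0.4, -2.4, 3.2]
opening: 0.172
t 8.87 rack [ -27.  -163.6] z 21.4 xaxis deg rel rack 89.91 toolz [ 0.0085  0.0249 -0.9997] F [-0.38 -2.38  3.24] q6 -0.51 op 0.17
travel units [ 0.357 -0.02   0.018]
316 229
```

View pics/c3.png

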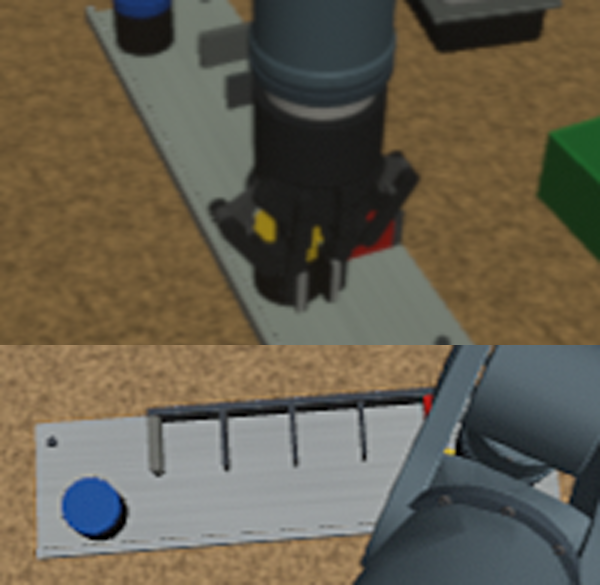

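```bash
python3 -m handwheel '[{"travel":[0.04,-0.012,0.008],"dr":[0.01,0.02,0]},{"travel":[0.05,-0.004,0.004],"dr":[0,0,0]},{"travel":[0.05,0,0.004],"dr":[0,0,0]},{"travel":[0.05,0,0.004],"dr":[0,0,0]},{"travel":[0.05,0,0.004],"dr":[0,0,0]},{"travel":[0.05,0,0.004],"dr":[0,0,0]},{"travel":[0.05,0,0.004],"dr":[0,0,0]}]' ;python3 w.py -.03 -.004 .02
```

```text
time_s: 9.55
eef_pos: [0.5108, -0.0664, 0.0184]
eef_rot: [-0.011, 0.702, 0.712, 0.014]
wrist_force: [0.6, -3.9, 2.8]
opening: 0.176
t 9.55 rack [ -29.3 -108.7] z 18.4 xaxis deg rel rack 89.89 toolz [ 0.0033  0.0358 -0.9994] F [ 0.57 -3.86  2.8 ] q6 -0.42 op 0.18
travel units [ 0.698 -0.006  0.014]
```

```bash
python3 -m handwheel '[{"travel":[0.05,-0.004,-0.006],"dr":[0,0,0]},{"travel":[0.05,0,0.002],"dr":[0,0,0]},{"travel":[0.05,0,0.002],"dr":[0,0,0]},{"travel":[0.05,0,0.002],"dr":[0,0,0]},{"travel":[0.05,0,0.002],"dr":[0,0,0]},{"travel":[0.05,0,0.002],"dr":[0,0,0]},{"travel":[0.05,0,0.002],"dr":[0,0,0]}]' ;python3 w.py -.03 -.004 .02
```

```text
time_s: 10.13
eef_pos: [0.5074, -0.0063, 0.0184]
eef_rot: [-0.013, 0.702, 0.712, 0.013]
wrist_force: [0.4, -0.8, 1.2]
opening: 0.171
t 10.13 rack [-31.8 -48.5] z 18.4 xaxis deg rel rack 89.94 toolz [-2.000e-04  3.790e-02 -9.993e-01] F [ 0.37 -0.83  1.17] q6 -0.31 op 0.17
travel units [0.297 0.012 0.001]
```

```bash
python3 -m handwheel '[{"travel":[0.05,0.012,0.001],"dr":[0,0,0]},{"travel":[0.05,0,0.001],"dr":[0,0,0]},{"travel":[0.05,0,0.001],"dr":[0,0,0]},{"travel":[0.03,0,0.001],"dr":[0,0,0]},{"travel":[0,0,0],"dr":[0,0,0]},{"travel":[0,0,0],"dr":[0,0,0]}]' ;python3 w.py -.03 -.004 .02;python3 - <<'E'
from h import *
import cv2,pickle
c=viewer.get_calibration("wrist");im=viewer.camera("wrist");pickle.dump(c,open("w4.pkl","wb"));cv2.imwrite("pics/w4.png",im[:,:,::-1])
p=np.load("rack.npy");print(proj(c,rw(p,[(0,0,.036),(0,.062,.036),(.05,.062,.036),(-.030,.021,.056)])).round(1).tolist())
E
```

```text
time_s: 10.63
eef_pos: [0.508, 0.0261, 0.0183]
eef_rot: [-0.014, 0.701, 0.713, 0.013]
wrist_force: [1.2, -1.4, 0.2]
opening: 0.173
t 10.63 rack [-30.6 -16.1] z 18.3 xaxis deg rel rack 90.07 toolz [-0.0018  0.0387 -0.9992] F [ 1.16 -1.39  0.25] q6 -0.25 op 0.17
travel units [ 0.081  0.004 -0.008]
[[393.8, 242.2], [403.2, 85.4], [537.8, 85.7], [322.3, 205.7]]
```

View pics/w4.png

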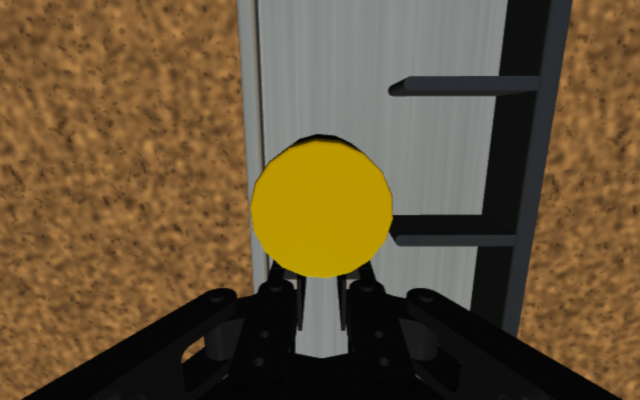

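```bash
python3 -m handwheel '[{"travel":[0.04,0,0],"dr":[0,0,0]},{"travel":[0.03,0,0],"dr":[0,0,0]},{"travel":[0,0,0],"dr":[0,0,0]},{"travel":[0,0,0],"dr":[0,0,0]}]' ;python3 w.py -.03 -.0055 .02;python3 - <<'E'
from h import *
p=np.load("rack.npy");c=viewer.get_calibration("wrist");im=viewer.camera("wrist").astype(int)
import cv2
m=((im[...,0]>120)&(im[...,1]>100)&(im[...,2]<60)).astype(np.uint8)
n,_,s,ct=cv2.connectedComponentsWithStats(m);i=1+s[1:,4].argmax();x,y,w,h=s[i,:4]
print(s[i],ct[i],"pot rack",wr(p,back(c,ct[i],.056)))
E
```

```text
time_s: 11.02
eef_pos: [0.5075, 0.0371, 0.0185]
eef_rot: [-0.015, 0.702, 0.712, 0.013]
wrist_force: [0.7, -0.7, -0.2]
opening: 0.174
t 11.02 rack [-30.9  -5.1] z 18.5 xaxis deg rel rack 89.95 toolz [-0.0025  0.0395 -0.9992] F [ 0.74 -0.67 -0.2 ] q6 -0.23 op 0.17
travel units [-0.002  0.006 -0.01 ]
[  250   141   143   136 15082] [321.51757061 208.77304071] pot rack [-0.03045266  0.03080496]
```

```bash
python3 -m handwheel '[{"travel":[-0.06,0.005,-0.01],"dr":[0,0,0]},{"travel":[-0.15,0,-0.01],"dr":[0,0,0]},{"travel":[-0.1,0,-0.1],"dr":[0,0,0]},{"travel":[0,0,-0.2],"dr":[0,0,0]},{"travel":[0,0,-0.25],"dr":[0,0,0]},{"travel":[0,0,-0.1],"dr":[0,0,0]},{"travel":[0,0,0],"dr":[0,0,0]}]' 
python3 -m handwheel '[{"travel":[0,0,0],"dr":[0,0,0.23]},{"travel":[0,0,0],"dr":[0,0,0.23]},{"travel":[0,0,0],"dr":[0,0,0.23]},{"travel":[0,0,0],"dr":[0,0,0.23]},{"travel":[0,0,0],"dr":[0,0,0.23]},{"travel":[0,0,0],"dr":[0,0,0.23]},{"travel":[0,0,0],"dr":[0,0,0.23]},{"travel":[0,0,0],"dr":[0,0,0.23]},{"travel":[0,0,0],"dr":[0,0,0.23]},{"travel":[0,0,0],"dr":[0,0,0.23]},{"travel":[0,0,0],"dr":[0,0,0.23]},{"travel":[0,0,0],"dr":[0,0,0.23]},{"travel":[0,0,0],"dr":[0,0,0.23]},{"travel":[0,0,0],"dr":[0,0,0]},{"travel":[0,0,0],"dr":[0,0,0]}]'
python3 w.py -.095 .031 .1
```

```text
time_s: 11.65
eef_pos: [0.507, -0.0189, 0.119]
eef_rot: [-0.018, 0.702, 0.712, 0.011]
wrist_force: [0.9, 0.1, -0.2]
opening: 0.175
time_s: 12.9
eef_pos: [0.4997, -0.0233, 0.1038]
eef_rot: [-0.023, 0.999, -0.019, -0.012]
wrist_force: [0.9, 0.0, -0.6]
opening: 0.174
t 12.9 rack [-39.7 -65.5] z 103.8 xaxis deg rel rack -3.09 toolz [-0.0233  0.0458 -0.9987] F [ 0.95  0.02 -0.59] q6 1.28 op 0.17
travel units [-0.402 -0.62   0.063]
```

```bash
python3 -m handwheel '[{"travel":[-0.13,0,0],"dr":[-0.088,0.11,-0.1]},{"travel":[-0.13,-0.1,0],"dr":[0,0,0]},{"travel":[-0.14,-0.15,0],"dr":[0,0,0]},{"travel":[0,-0.2,0],"dr":[0,0,0]},{"travel":[0,-0.15,0],"dr":[0,0,0]},{"travel":[0,0,0],"dr":[0,0,0]},{"travel":[0,0,0],"dr":[0,0,0]}]' 
python3 w.py -.095 .031 .022
```

```text
time_s: 13.48
eef_pos: [0.4316, 0.0676, 0.0959]
eef_rot: [0.001, 1.0, 0.019, 0.013]
wrist_force: [0.9, 0.0, -0.5]
opening: 0.182
t 13.48 rack [-106.4   26.5] z 95.9 xaxis deg rel rack 1.32 toolz [ 0.0268 -0.0017 -0.9996] F [ 0.89  0.03 -0.48] q6 1.41 op 0.18
travel units [ 0.063 -0.029  0.494]
```

```bash
python3 -m handwheel '[{"travel":[0.03,-0.033,0.16],"dr":[0,0.02,0.04]},{"travel":[0,0,0.16],"dr":[0,0,0]},{"travel":[0,0,0.16],"dr":[0,0,0]},{"travel":[0,0,0],"dr":[0,0,0]},{"travel":[0,0,0],"dr":[0,0,0]}]' 
python3 w.py -.07 .031 .022
```

```text
time_s: 13.9
eef_pos: [0.4421, 0.0695, 0.0229]
eef_rot: [0.002, 1.0, 0.014, 0.021]
wrist_force: [0.9, -0.3, -0.4]
opening: 0.172
t 13.9 rack [-95.8  28.3] z 22.9 xaxis deg rel rack 0.68 toolz [ 0.0428 -0.003  -0.9991] F [ 0.87 -0.35 -0.4 ] q6 1.43 op 0.17
travel units [ 0.172 -0.016  0.013]
```

```bash
python3 -m handwheel '[{"travel":[0.05,-0.018,0.004],"dr":[0,0,0.02]},{"travel":[0.05,0,0.004],"dr":[0,0,0]},{"travel":[0.03,0,0.002],"dr":[0,0,0]},{"travel":[0,0,0],"dr":[0,0,0]}]' 
python3 w.py -.0109 .031 .021
```

```text
time_s: 14.23
eef_pos: [0.4664, 0.0711, 0.0258]
eef_rot: [0.002, 1.0, 0.008, 0.024]
wrist_force: [-0.1, 0.1, 0.2]
opening: 0.176
t 14.23 rack [-71.5  29.5] z 25.8 xaxis deg rel rack 0.02 toolz [ 0.0476 -0.0038 -0.9989] F [-0.05  0.07  0.18] q6 1.45 op 0.18
travel units [ 0.402 -0.01   0.051]
```

```bash
python3 -m handwheel '[{"travel":[0.03,-0.013,0.025],"dr":[0,0,0]},{"travel":[0.05,0,0.005],"dr":[0,0,0]},{"travel":[0.05,0,0.004],"dr":[0,0,0]},{"travel":[0.05,0,0.004],"dr":[0,0,0]},{"travel":[0,0,0],"dr":[0,0,0]}]' 
python3 w.py -.0109 .031 .021;python3 - <<'E'
from h import *
p=np.load("rack.npy");c=viewer.get_calibration("wrist");im=viewer.camera("wrist");
import cv2
cv2.imwrite("pics/w5.png",im[:,:,::-1]);im=im.astype(int)
m=((im[...,0]>120)&(im[...,1]>100)&(im[...,2]<60)).astype(np.uint8)
n,_,s,ct=cv2.connectedComponentsWithStats(m);i=1+s[1:,4].argmax()
print(s[i],ct[i],"pot rack",wr(p,back(c,ct[i],.056)))
print(proj(c,rw(p,[(0,0,.036),(0,.062,.036)])))
E
```

```text
time_s: 14.65
eef_pos: [0.4979, 0.0737, 0.0231]
eef_rot: [0.002, 1.0, 0.009, 0.025]
wrist_force: [-1.1, 0.1, -0.9]
opening: 0.176
t 14.65 rack [-39.9  31.6] z 23.1 xaxis deg rel rack 0.08 toolz [ 0.0506 -0.0043 -0.9987] F [-1.08  0.15 -0.89] q6 1.46 op 0.18
travel units [0.192 0.004 0.024]
[  255   138   135   133 13933] [321.85523577 204.08533697] pot rack [-0.00384592  0.03166556]
[[397.54896743 183.7023081 ]
 [248.42629809 183.57582316]]
```

View pics/w5.png

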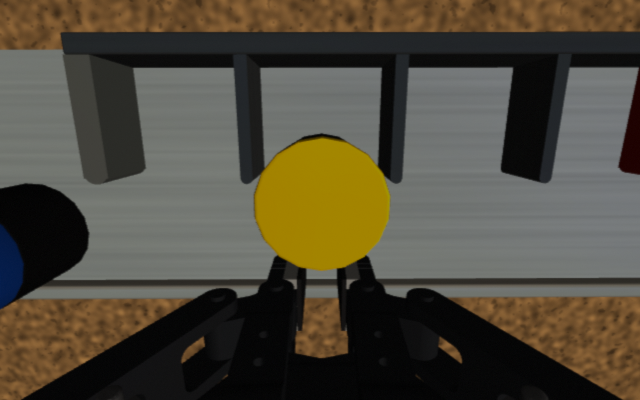

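```bash
python3 -m handwheel '[{"travel":[0.04,-0.002,0.012],"dr":[0,0,0]},{"travel":[0.04,0,0.003],"dr":[0,0,0]},{"travel":[0.04,0,0.003],"dr":[0,0,0]},{"travel":[0.02,0,0.001],"dr":[0,0,0]},{"travel":[0,0,0],"dr":[0,0,0]}]' 
python3 w.py -.0109 .031 .021
```

```text
time_s: 15.12
eef_pos: [0.5188, 0.0748, 0.0202]
eef_rot: [0.002, 1.0, 0.009, 0.023]
wrist_force: [-1.3, -0.4, 2.2]
opening: 0.172
t 15.12 rack [-19.1  32.3] z 20.2 xaxis deg rel rack 0.1 toolz [ 0.0463 -0.004  -0.9989] F [-1.32 -0.43  2.23] q6 1.47 op 0.17
travel units [ 0.055  0.009 -0.003]
```

```bash
python3 -m handwheel '[{"travel":[0.025,0.006,0],"dr":[0,0,0]},{"travel":[0.02,0,0],"dr":[0,0,0]},{"travel":[0,0,0],"dr":[0,0,0]}]';python3 -m handwheel '[{"travel":[0.01,0,0],"dr":[0,0,0]}]';python3 -m handwheel '[{"travel":[0.01,0,0],"dr":[0,0,0]}]'
python3 w.py -.0109 .031 .021
```

```text
time_s: 15.37
eef_pos: [0.5262, 0.074, 0.0203]
eef_rot: [0.002, 1.0, 0.009, 0.023]
wrist_force: [-0.1, 0.5, -0.1]
opening: 0.177
time_s: 15.45
eef_pos: [0.5276, 0.074, 0.0202]
eef_rot: [0.002, 1.0, 0.009, 0.023]
wrist_force: [-0.9, 0.3, -0.1]
opening: 0.174
time_s: 15.53
eef_pos: [0.5286, 0.0741, 0.02]
eef_rot: [0.002, 1.0, 0.009, 0.022]
wrist_force: [-6.2, -0.3, 2.1]
opening: 0.174
t 15.53 rack [-9.2 31.5] z 20.0 xaxis deg rel rack 0.11 toolz [ 0.0447 -0.0038 -0.999 ] F [-6.16 -0.31  2.08] q6 1.47 op 0.17
travel units [-0.011  0.003 -0.007]
```

```bash
python3 -m handwheel '[{"travel":[0.01,0,0],"dr":[0,0,0]}]';python3 -m handwheel '[{"travel":[0,0,0],"dr":[0,0,0]},{"travel":[0,0,0],"dr":[0,0,0]}]'
python3 w.py -.0109 .031 .021
```

```text
time_s: 15.62
eef_pos: [0.5287, 0.0741, 0.0198]
eef_rot: [0.002, 1.0, 0.009, 0.021]
wrist_force: [-8.9, -0.3, 7.6]
opening: 0.173
time_s: 15.78
eef_pos: [0.5284, 0.0741, 0.0198]
eef_rot: [0.002, 1.0, 0.009, 0.02]
wrist_force: [-0.7, 0.4, 0.2]
opening: 0.179
t 15.78 rack [-9.5 31.5] z 19.8 xaxis deg rel rack 0.12 toolz [ 0.0402 -0.0038 -0.9992] F [-0.71  0.36  0.22] q6 1.47 op 0.18
travel units [-0.009  0.003 -0.009]
```

The pot stopped against the wall: the tool gained only 0.1 mm on the last push while the force rose. I'll back straight off, lift and look.

```bash
python3 -m handwheel '[{"travel":[-0.05,0,-0.005],"dr":[0,0,0]},{"travel":[-0.2,0,-0.02],"dr":[0,0,0]},{"travel":[-0.25,0,-0.05],"dr":[0,0,0]},{"travel":[-0.1,0,-0.2],"dr":[0,0,0]},{"travel":[0,0,-0.25],"dr":[0,0,0]},{"travel":[0,0,-0.25],"dr":[0,0,0]},{"travel":[0,0,0],"dr":[0,0,0]},{"travel":[0,0,0],"dr":[0,0,0]}]' 
python3 - <<'E'
from h import *
import cv2
p=np.load("rack.npy");c=viewer.get_calibration("wrist");im=viewer.camera("wrist")
cv2.imwrite("pics/w6.png",im[:,:,::-1]);im=im.astype(int)
m=((im[...,0]>120)&(im[...,1]>100)&(im[...,2]<60)).astype(np.uint8)
n,_,s,ct=cv2.connectedComponentsWithStats(m);i=1+s[1:,4].argmax()
print(s[i],ct[i],"pot rack",wr(p,back(c,ct[i],.056)))
print(proj(c,rw(p,[(0,0,.036),(0,.062,.036),(.05,.031,.036)])).round(1))
E
```

```text
time_s: 16.45
eef_pos: [0.4274, 0.073, 0.1346]
eef_rot: [0.002, 1.0, 0.009, 0.022]
wrist_force: [0.3, 0.8, 0.1]
opening: 0.177
[ 283    0   79   48 3006] [322.10412508  19.76946108] pot rack [0.01656877 0.03129299]
[[366.7  55. ]
 [277.7  54.7]
 [322.4 -26.8]]
```

View pics/w6.png

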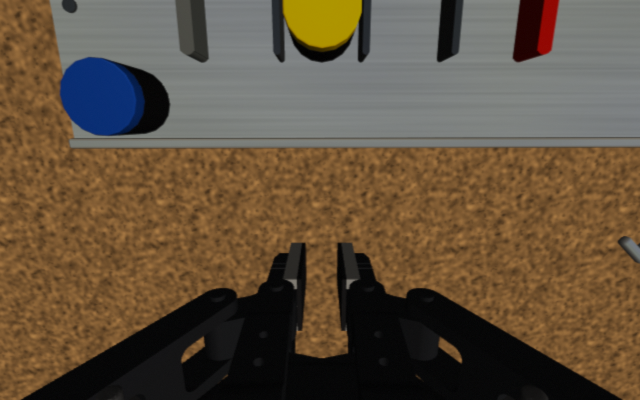

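The lid is cut off at the image edge here, with the pot sitting between the partitions at (322,~10). I'll retract more and use the top camera.

```bash
python3 -m handwheel '[{"travel":[-0.1,0,-0.25],"dr":[0,0,0]},{"travel":[-0.1,0,-0.25],"dr":[0,0,0]},{"travel":[-0.1,0,-0.25],"dr":[0,0,0]},{"travel":[0,0,0],"dr":[0,0,0]},{"travel":[0,0,0],"dr":[0,0,0]}]' 
python3 - <<'E'
from h import *
import cv2
p=np.load("rack.npy")
for n in("wrist","top"):
    c=viewer.get_calibration(n);im=viewer.camera(n);cv2.imwrite(f"pics/{n}7.png",im[:,:,::-1]);im=im.astype(int)
    m=((im[...,0]>120)&(im[...,1]>100)&(im[...,2]<60)).astype(np.uint8)
    k,_,s,ct=cv2.connectedComponentsWithStats(m);i=1+s[1:,4].argmax()
    print(n,s[i],ct[i],"pot rack",wr(p,back(c,ct[i],.056)));print(proj(c,rw(p,[(0,0,.036),(.05,0,.036),(0,.062,.036),(-.03,.175,.056)])).round(1).tolist())
a=cv2.resize(cv2.imread("pics/wrist7.png"),(480,300));b=cv2.resize(cv2.imread("pics/top7.png")[90:310,200:460],(480,300))
cv2.imwrite("pics/c7.png",np.vstack([a,b]))
E
```

```text
time_s: 16.92
eef_pos: [0.3735, 0.0726, 0.24]
eef_rot: [0.001, 1.0, 0.008, 0.013]
wrist_force: [-0.8, -0.0, -1.2]
opening: 0.175
wrist [310   0  26   5  86] [322.55813953   1.3372093 ] pot rack [0.00290654 0.03101218]
[[354.7, 11.9], [356.2, -48.5], [290.2, 11.8], [166.6, 40.9]]
top [276 189  19  19 275] [285.30181818 198.33818182] pot rack [0.02303382 0.03084619]
[[298.0, 207.6], [296.8, 189.4], [274.6, 209.3], [230.6, 222.4]]
```

View pics/c7.png

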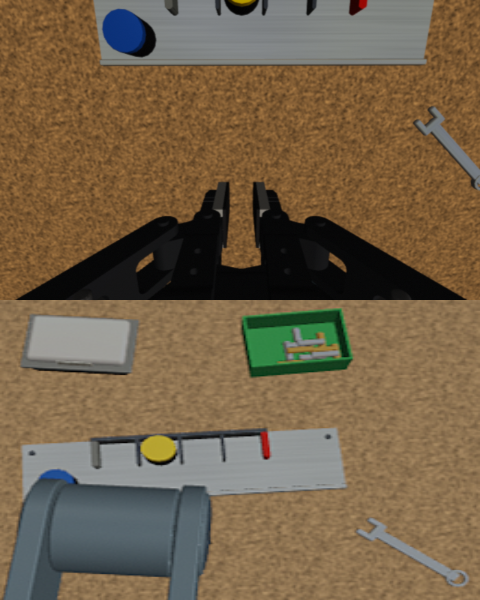

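The top camera puts the pot at (25, 31) mm, using the rack pose fitted from that same camera. That is home, and everything else is in place.

```bash
python3 -c "
from bench import ctrl
print(ctrl.hand_in())"
```

```text
the job is handed in; nothing more can be done
None
```

I touched the red, second and middle partitions in that order, then pushed the yellow-lidded pot into the third gap until it stopped against the back wall. I then backed off and handed the job in at about 17 s. It gave no verdict.

- **Touches:** the wrist force peaked at about 38 N (vertical) on the red end, 19 N on the second and 18 N on the third. The red touch was harder than intended but under the 50 N limit, and I used smaller steps after it.
- **Pot position:** the last top-camera image puts the pot at y ≈ 31 mm on the rack. Along the gap it reads x ≈ 25 mm with the rack pose fitted from that same camera. It reads 23 mm with the +2 mm correction I made after the wrist view. Both are within the 5 mm allowed.
- **Back wall:** on the last push the force rose to about 9 N while the tool hardly moved, so the pot was against the wall.
- **Failed check:** the two last wrist images cut the lid off at the edge, so their pot positions (x ≈ 17 and 3 mm) could not be used.
- **Other objects:** the blue pot, tub, bin and wrench looked unmoved by eye. I did not measure them, and the blue pot was partly hidden in the last top image. The robot was clear of everything when I handed in.

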